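Load the reagent carousel

ROBOT

A 6-joint arm with a two-finger parallel gripper is mounted at the origin on a cart in front of the work surface, level with it; the furniture and walls round the work are solid. World frame = base frame: x ahead of the robot, y to its left, z up, the work surface at z = 0. Lengths are in m, angles in rad, forces in N, time in s.
With the tool pointing down it reaches from about 0.225 to 0.875 m from the base axis. Payload 3.4 kg.
Tool frame: the origin (TCP) lies at the very end of the fingers, on their centre line; the grasp point (between the pads) lies 19 mm behind it; z points along the fingers, y is the line along which they close (so a half turn about z gives the same grasp; the last joint's range is limited). The gripper opens to 85 mm and grips with 20 to 120 N. Pads are 22 mm wide; open, the fingers measure 114 mm over their backs; the gripper's body (76 mm by 85 mm) begins 54 mm behind the grasp point. The pads swing forward as they close: fully open they stand 13 mm farther back than shut.
Start: joints at [-1.362, 0.276, 1.505, -0, 1.361, -0.121], TCP at [0.186, -0.544, 0.231] pointing down, gripper open.
Joint ranges: [-2.89, 2.89], [-0.75, 2.08], [0.22, 2.7], [-1.18, 4.32], [0.11, 2.71], [-2.7, 2.7]. Speed limits (rad/s): [2.57, 2.57, 3.14, 3.14, 3.14, 3.14].

INTERFACE

Orientations are given as a unit quaternion [w, x, y, z].
In Python, from rig import manip gives the robot as it stands. The module is installed in compiled form; this text tells all that it offers.
- The arm moves only by the tool play_rows, never from a script. Its argument "motion" is a list of rows, each a list of 5 numbers: the shift along the tool's x, y, z in units of 40 mm (1.0 is 40 mm), then the turn about the tool's z in units of 10 degrees (1.0 is 10 degrees), then the finger opening in mm, from 0 to 85.4. A call has 1 to 5 rows; each row is the pose to reach, as a shift and turn from the pose commanded when the call began, along the tool's axes at that moment; what a row does not reach only later rows make up. A row lasts 1/8 s, in which the tool goes at most 62.5 mm and 10.7 degrees, less where a joint would pass 70% of its speed; a pose out of reach is approached as far as the arm can. A call with a gripper value outside its range is refused whole. The fingers move at their own pace and stop on an object; "newtons" is the grip in N (left out, the last holds). Time passes only in rows, so rows that repeat a pose let the fingers close. It gives the time, the measured TCP pose, the force, the opening and the grip force at its end, in the units of the state.
- manip.get_state(): the state, without advancing time (a new reading comes with each control period).
- manip.get_image(name): name is "scene" or "top" or "wrist"; returns a dict with "img" (480x640x3 uint8, red, green, blue), "range_z" (480x640 float32, m along the optical axis (not along the pixel's ray), 0 where there is no reading), "fx", "fy", "cx", "cy" (pixels), "R" (3x3) and "t" (3): a world point X has camera coordinates R X + t. Camera axes: x right, y down, z forward; pixel columns grow to the right and rows downward; lengths in m; the calibration is good to about 2 mm. A picture is of the moment at which its call begins.
- manip.sign_off(): hands the job in; it is judged then, once.
The state is a dict: "clock": time; "qpos": joint angles; "qd": joint speeds; "effort": joint torques, N m; "position": TCP position; "ee_rot": TCP orientation; "contact_force": force on the tool from outside, world axes, zero at the start; "moment": the same for the moment, N m; "width": finger opening in m; "gripper_force": force on a finger pad.
Only numpy, scipy, OpenCV 4.12 (cv2) and the standard library are available. Lean on these libraries where they do the work, as an engineer would, in place of code of your own. Each camera call takes 0.05 s, during which the arm holds its last target. There are 200 camera calls.

TASK

Load the reagent carousel for the next run: put each of the four closed bottles into the cup that fits it - the big amber bottle into the large cup, the short red-stoppered bottle into the medium cup, and one slim dropper bottle into each of the two small cups. Keep the bottles upright, set them down rather than drop them, let each stand fully down in its cup, and leave the small beaker and the conical flask where they stand.

Things in the scene. Friction and masses are not known exactly. Their poses are not given: they have to be found in the camera images.
- amber_bottle: The big bottle: amber glass, closed by a dropper cap with a rubber bulb; 57 mm diameter, 158 mm tall (the straight glass body reaches to about 95 mm, then it narrows), 0.19 kg. Origin: centre of its underside, z up. Grip round the glass body.
- stopper_bottle: The short bottle: clear glass with a red stopper; 38 mm diameter, 58 mm tall with the stopper (grip round the glass body, firm to 46 mm height), about 0.05 kg. Origin: centre of its underside, z up.
- dropper_a: A slim dropper bottle: amber glass, paper label, white collar and white rubber bulb; 30 mm diameter, 94 mm tall, the glass body to 58 mm height (grip there; the cap above is no grip), about 0.06 kg. Origin: centre of its underside, z up. It is the twin of dropper_b; either may go into either small cup.
- dropper_b: The second slim dropper bottle, just like dropper_a: 30 mm diameter, 94 mm tall, glass body to 58 mm. Origin: centre of its underside, z up.
- cup_large: Large cup (for the amber bottle) on the carousel: round white collar, bore 65 mm, 22 mm high, wall 3 mm, mouth flared by 4 mm all round as a lead-in. Origin: centre of its floor (the turntable's top, 28 mm above the bench); z up, x outward from the carousel's axis. Carousel: grey turntable 248 mm across, cups on a 78 mm radius a quarter turn apart; stiff, it turns if pushed with 2.5 N at a cup.
- cup_medium: Medium cup (for the red-stoppered bottle) on the carousel: round white collar, bore 46 mm, 14 mm high, wall 3 mm, mouth flared by 4 mm all round as a lead-in. Origin: centre of its floor (the turntable's top, 28 mm above the bench); z up, x outward from the carousel's axis. It lies straight across from the large cup, 156 mm from it; a black knob 27 mm wide and 21 mm high stands midway.
- cup_small_a: One small cup (for a slim dropper bottle) on the carousel: round white collar, bore 38 mm, 16 mm high, wall 3 mm, mouth flared by 4 mm all round as a lead-in. Origin: centre of its floor (the turntable's top, 28 mm above the bench); z up, x outward from the carousel's axis. Seen from above, a quarter turn anticlockwise from the large cup.
- cup_small_b: The other small cup (for a slim dropper bottle) on the carousel: round white collar, bore 38 mm, 16 mm high, wall 3 mm, mouth flared by 4 mm all round as a lead-in. Origin: centre of its floor (the turntable's top, 28 mm above the bench); z up, x outward from the carousel's axis. Seen from above, a quarter turn clockwise from the large cup.
- beaker: A bystander among the bottles, to be left alone: small open clear glass beaker with a spout, 64 x 72 mm, 78 mm tall. Origin: centre of its underside, z up.
- flask: A bystander among the bottles, to be left alone: clear conical glass flask, 85 mm wide at the foot, narrow neck, 140 mm tall. Origin: centre of its underside, z up.
There are look-alikes about, which are no part of the job. Of the things like the amber_bottle, leave any that is blue; of the rest the larger one is meant.

How it is judged:
At the end, for the whole second after the job is handed in: Amber bottle in the large cup, red-stoppered one in the medium, one dropper bottle in each small cup: within 8 mm of the cup's centre, underside within 5 mm of its floor, upright within 7 degrees, let go, at rest. Beaker and flask upright, within 30 mm of where they stood (horizontal distance between amber_bottle and cup_large below 0.008 m and z of amber_bottle in the frame of cup_large below 0.005 m and horizontal distance between stopper_bottle and cup_medium below 0.008 m and z of stopper_bottle in the frame of cup_medium below 0.005 m and (((horizontal distance between dropper_a and cup_small_a below 0.008 m and z of dropper_a in the frame of cup_small_a below 0.005 m) and (horizontal distance between dropper_b and cup_small_b below 0.008 m and z of dropper_b in the frame of cup_small_b below 0.005 m)) or ((horizontal distance between dropper_a and cup_small_b below 0.008 m and z of dropper_a in the frame of cup_small_b below 0.005 m) and (horizontal distance between dropper_b and cup_small_a below 0.008 m and z of dropper_b in the frame of cup_small_a below 0.005 m))) and angle between each of amber_bottle, stopper_bottle, dropper_a, dropper_b, beaker, flask's own z axis and vertical below 0.12 rad and linear speed of each of amber_bottle, stopper_bottle, dropper_a, dropper_b below 0.02 m/s and angular speed of each of amber_bottle, stopper_bottle, dropper_a, dropper_b below 0.3 rad/s and distance of each of beaker, flask from where it was at the start of the episode below 0.03 m); the robot touches nothing.
It fails at once if a bottle is tipped by more than 40 degrees (angle between any of amber_bottle, stopper_bottle, dropper_a, dropper_b's own z axis and vertical above 0.7 rad).
It fails at once if a bottle is dropped (falls faster than 0.7 m/s, about 25 mm of free fall, out of the fingers) ((contact force between the fingers and amber_bottle below 0.05 N and linear speed of amber_bottle above 0.7 m/s) or (contact force between the fingers and stopper_bottle below 0.05 N and linear speed of stopper_bottle above 0.7 m/s) or (contact force between the fingers and dropper_a below 0.05 N and linear speed of dropper_a above 0.7 m/s) or (contact force between the fingers and dropper_b below 0.05 N and linear speed of dropper_b above 0.7 m/s)).
It fails at once if the beaker or the flask is pushed more than 30 mm or tipped over (distance of any of beaker, flask from where it was at the start of the episode above 0.03 m or angle between any of beaker, flask's own z axis and vertical above 0.5 rad).
It also fails if it takes over 128 s, if anything falls off the work surface, if the arm or the gripper's body presses on something with over 40 N, if the wrist force passes 120 N, or if a joint passes its speed limit or range.

## Working session

There is one attempt and no reset: what is moved stays moved. The work goes in short steps, Python scripts to look and compute and a tool call to move; the robot and the scene stay as the last step left them, time stands still between calls to the robot, and variables do not carry over. Pictures are saved under pics/ and viewed, at most 14 in all, crops included, and the job is handed in when it is done.

Besides the shell and the picture viewer there is one more tool, called after "Call:" as name(argument=value, ...) on one line, values as JSON. play_rows: Moves the arm, as the interface text tells. Its arguments: {"type":"object","properties":{"motion":{"type":"array","items":{"type":"array","items":{"type":"number"}}},"newtons":{"type":"number"}},"required":["motion"]}

```bash
mkdir -p pics; cat > h.py <<'E'
import numpy as np, cv2
from rig import manip
def grab(name,tag):
    d=manip.get_image(name); cv2.imwrite(f'pics/{tag}.png',d['img'][:,:,::-1]); np.savez(f'pics/{tag}.npz',**d); return d
def world(d,u,v,z=None):
    R,t=d['R'],d['t']; c=-R.T@t
    ray=R.T@np.array([(u-d['cx'])/d['fx'],(v-d['cy'])/d['fy'],1.])
    if z is None: return c+ray*d['range_z'][int(v),int(u)]
    return c+ray*(z-c[2])/ray[2]
E
python3 - <<'E'
from h import *
for n in('scene','top','wrist'):
    d=grab(n,n+'0'); print(n,-d['R'].T@d['t'],d['fx'])
print(manip.get_state())
E
```

```text
scene [-0.10801922 -0.48778846  0.62474364] 438.6108423100801
top [0.34963501 0.00776305 1.15097778] 438.9167672673751
wrist [ 0.25315184 -0.52136033  0.37377431] 401.0827589799649
{'clock': 0.15, 'qpos': array([-1.36203490e+00,  2.76450569e-01,  1.50584958e+00,  1.97502502e-05,
        1.36069573e+00, -1.20948539e-01]), 'qd': array([ 0.00291356, -0.00067282, -0.00393358, -0.00136149, -0.00060556,
        0.00078515]), 'effort': array([ 1.15586292e-03, -4.17144120e+01, -2.46033168e+01, -1.15721273e-04,
        7.61002681e-03, -1.48642340e-05]), 'position': array([ 0.18611397, -0.54362834,  0.23063505]), 'ee_rot': array([-7.01360262e-04,  9.86442261e-01,  1.64107203e-01, -2.11481995e-05]), 'contact_force': array([-0.4677031 ,  0.77865978,  0.50771903]), 'moment': array([ 0.01867519, -0.02210016,  0.01222519]), 'gripper_force': 0.0, 'width': 0.08523710033865065}
```

View pics/top0.png

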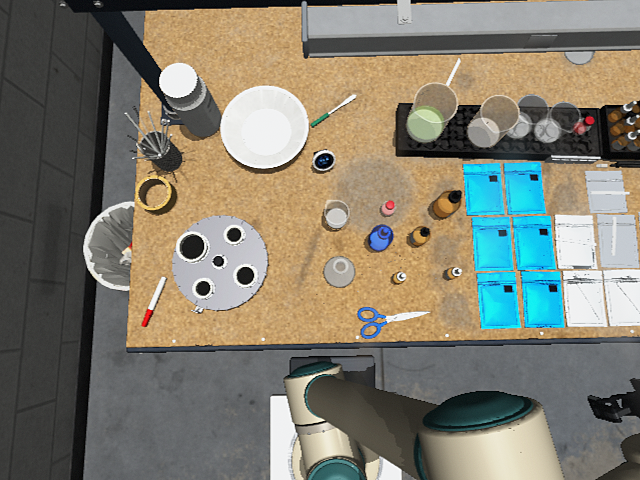

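View pics/scene0.png

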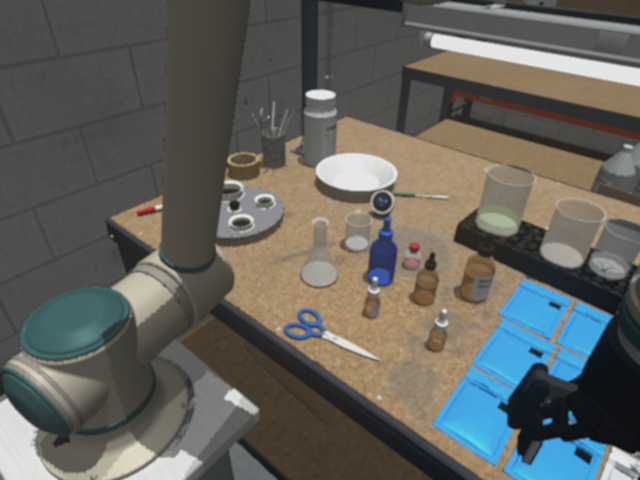

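Top view: blue bottle (380,237), small amber (421,236) and large amber (447,204). The large amber one fits, as it isn't blue and is the bigger of the two ambers. The stopper bottle is at (388,208), the droppers at (400,278) and (455,272), and the carousel is centred at (219,262) with its large cup at (191,247). I'll confirm these in an enlarged crop.

```bash
python3 - <<'E'
from h import *
i=cv2.imread('pics/top0.png')
a=cv2.resize(i[175:300,310:475],None,fx=4.8,fy=4.8,interpolation=cv2.INTER_CUBIC)
cv2.imwrite('pics/c1.png',a)
b=cv2.resize(i[205:320,160:280],None,fx=5,fy=5,interpolation=cv2.INTER_CUBIC)
cv2.imwrite('pics/c2.png',b)
d=dict(np.load('pics/top0.npz'))
# height map: objects on bench
v,u=np.mgrid[0:480,0:640]
P=np.stack([(u-d['cx'])/d['fx']*d['range_z'],(v-d['cy'])/d['fy']*d['range_z'],d['range_z']],-1)
W=(P-d['t'])@d['R']
np.save('pics/W.npy',W)
for n,(x,y) in dict(bench=(300,300),tt=(219,290),amber=(447,204),small=(421,236),blue=(380,237),stop=(388,208),d1=(400,278),d2=(455,272),knob=(219,262)).items():
    w=W[y-7:y+8,x-7:x+8].reshape(-1,3); k=w[:,2].argmax(); print(n,W[y,x].round(3),w[k].round(3))
E
```

```text
bench [ 0.385  0.084 -0.001] [0.35  0.008 1.151]
tt [0.414 0.289 0.026] [0.35  0.008 1.151]
amber [ 0.607 -0.287  0.099] [0.35  0.008 1.151]
small [ 0.532 -0.222  0.082] [0.35  0.008 1.151]
blue [ 0.525 -0.116  0.122] [0.35  0.008 1.151]
stop [ 0.611 -0.148  0.055] [0.35  0.008 1.151]
d1 [ 0.43  -0.166  0.074] [ 0.433 -0.17   0.096]
d2 [ 0.442 -0.302  0.072] [0.35  0.008 1.151]
knob [0.483 0.285 0.05 ] [0.35  0.008 1.151]
```

View pics/c1.png

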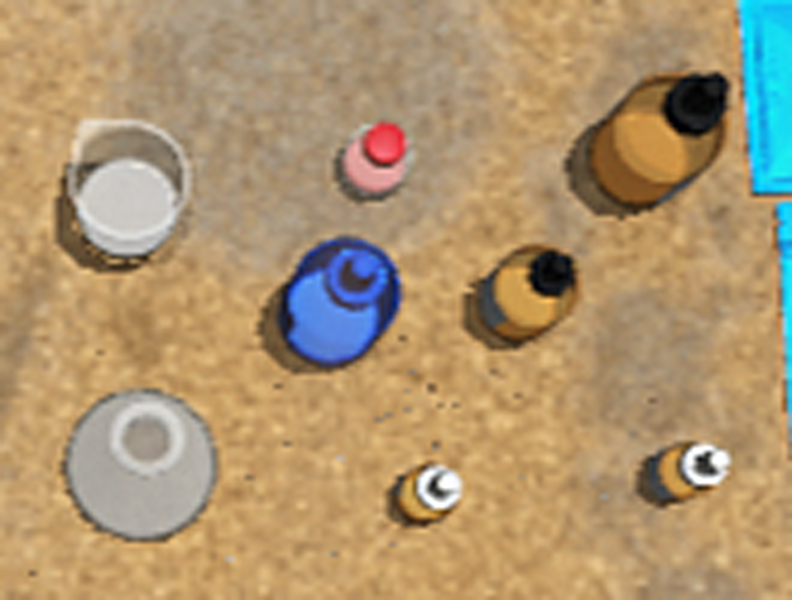

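View pics/c2.png

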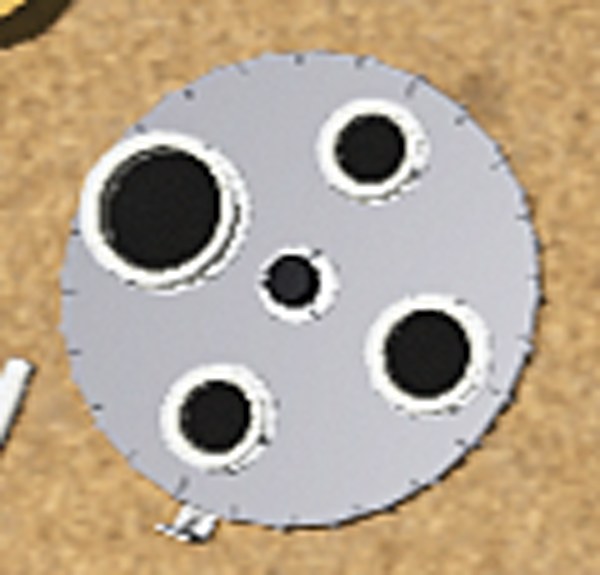

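Top crop: large amber at c1 (660,140), clearly bigger than the other amber at (528,295). The stopper is at (378,160), and the droppers at (425,495) and (690,470). Carousel crop: large cup (162,208), medium (427,353), small cups (370,148) and (215,415), knob (293,280). Next I'll fit circles to the depth data.

```bash
cat >> h.py <<'E'
from scipy.optimize import least_squares
def cloud(d):
    v,u=np.mgrid[0:480,0:640]; z=d['range_z']
    P=np.stack([(u-d['cx'])/d['fx']*z,(v-d['cy'])/d['fy']*z,z],-1)
    W=(P-d['t'])@d['R']; return W[z>0],d['img'][z>0]
def circ(p,c0,r):
    f=lambda c:np.hypot(p[:,0]-c[0],p[:,1]-c[1])-r
    s=least_squares(f,c0,loss='soft_l1',f_scale=.002); return s.x,np.median(np.abs(f(s.x)))
def near(W,c,R,z0,z1):
    return W[(np.hypot(W[:,0]-c[0],W[:,1]-c[1])<R)&(W[:,2]>z0)&(W[:,2]<z1)]
E
cat > fit.py <<'E'
from h import *
import sys
def run(tags):
    for tag in tags:
        W,_=cloud(dict(np.load(f'pics/{tag}.npz')))
        for n,c,r,z0,z1 in [('amber',(.595,-.275),.0285,.01,.09),('stop',(.605,-.145),.019,.008,.042),('dA',(.43,-.165),.015,.008,.055),('dB',(.44,-.295),.015,.008,.055)]:
            p=near(W,c,r+.025,z0,z1)
            if len(p)<15: print(tag,n,len(p));continue
            x,e=circ(p,c,r); print(tag,n,len(p),x.round(4),e.round(4))
        p=near(W,(.47,.285),.15,.022,.034); 
        if len(p)>50:
            h=cv2.minEnclosingCircle(p[:,:2].astype(np.float32)); print(tag,'disc',h, np.median(p[:,2]))
        K=[]
        for n,c,r,H in [('L',(.515,.355),.0345,.05),('M',(.445,.215),.025,.042),('s1',(.535,.24),.021,.044),('s2',(.42,.325),.021,.044)]:
            p=near(W,c,r+.025,H-.004,H+.004)
            if len(p)>15: x,e=circ(p,c,r); print(tag,n,len(p),x.round(4),e.round(4))
if __name__=='__main__': run(sys.argv[1:])
E
python3 fit.py top0 scene0
```

```text
top0 amber 299 [ 0.5876 -0.2639] 0.0068
top0 stop 115 [ 0.6227 -0.1529] 0.0025
top0 dA 68 [ 0.4363 -0.1706] 0.0013
top0 dB 92 [ 0.4444 -0.3072] 0.0013
top0 disc ((0.48157408833503723, 0.29619383811950684), 0.13272051513195038) 0.028237861170851728
top0 L 191 [0.5254 0.3582] 0.0017
top0 M 137 [0.449  0.2225] 0.0019
top0 s1 96 [0.5547 0.2519] 0.0017
top0 s2 120 [0.4193 0.3288] 0.0018
scene0 amber 865 [ 0.5687 -0.3075] 0.0047
scene0 stop 247 [ 0.6206 -0.1531] 0.0019
scene0 dA 296 [ 0.435  -0.1718] 0.0011
scene0 dB 355 [ 0.4439 -0.3086] 0.001
scene0 disc ((0.4872289299964905, 0.2813478112220764), 0.12554092705249786) 0.02924806831933769
scene0 L 85 [0.5239 0.3538] 0.0017
scene0 M 126 [0.4463 0.2196] 0.0019
scene0 s1 77 [0.5524 0.2494] 0.0019
```

```bash
sed -i "s/('amber',(.595,-.275)/('amber',(.605,-.288)/;s/('stop',(.605,-.145)/('stop',(.62,-.153)/" fit.py; python3 fit.py top0 scene0 | egrep 'amber|stop'
python3 - <<'E'
from h import *
for t in('top0','scene0'):
    W,I=cloud(dict(np.load(f'pics/{t}.npz')))
    for n,c in dict(blue=(.525,-.116),small=(.532,-.222),amber=(.6,-.285),dA=(.435,-.171),dB=(.444,-.308)).items():
        p=near(W,c,.05,.06,.25); k=p[p[:,2]>p[:,2].max()-.012]; print(t,n,k.mean(0).round(3),k[:,2].max().round(3))
E
```

```text
top0 amber 306 [ 0.621  -0.2997] 0.0006
top0 stop 115 [ 0.6227 -0.1529] 0.0025
scene0 amber 982 [ 0.6197 -0.3015] 0.0007
scene0 stop 247 [ 0.6206 -0.1531] 0.0019
top0 blue [ 0.535 -0.123  0.155] 0.159
top0 small [ 0.54  -0.227  0.117] 0.122
top0 amber [ 0.62  -0.298  0.155] 0.16
top0 dA [ 0.435 -0.168  0.092] 0.096
top0 dB [ 0.444 -0.305  0.09 ] 0.094
scene0 blue [ 0.531 -0.129  0.153] 0.159
scene0 small [ 0.537 -0.231  0.117] 0.122
scene0 amber [ 0.616 -0.302  0.153] 0.159
scene0 dA [ 0.432 -0.174  0.089] 0.094
scene0 dB [ 0.44 -0.31  0.09] 0.096
```

Call:
play_rows(motion=[[1.4, -0.6, 0, 0.4, 85], [2.8, -1.2, 0, 0.8, 85], [4.2, -1.8, 0, 1.2, 85], [5.6, -2.45, 0, 1.6, 85], [7.0, -3.05, 0, 1.89, 85]], newtons=30)

```text
clock: 0.78
position: [0.4127, -0.3363, 0.2312]
ee_rot: [0.0, 1.0, -0.001, 0.0]
contact_force: [0.1, -1.7, 0.3]
width: 0.0846
gripper_force: 0.0
```

```bash
python3 - <<'E'
from h import *
d=grab('wrist','w1'); print(-d['R'].T@d['t'], manip.get_state()['position'])
E
python3 fit.py w1
```

```text
[ 0.48351443 -0.33698299  0.37441944] [ 0.41826139 -0.33032072  0.23125327]
w1 amber 0
w1 stop 0
w1 dA 1102 [ 0.4363 -0.173 ] 0.0012
w1 dB 485 [ 0.4436 -0.3098] 0.0015
```

View pics/w1.png

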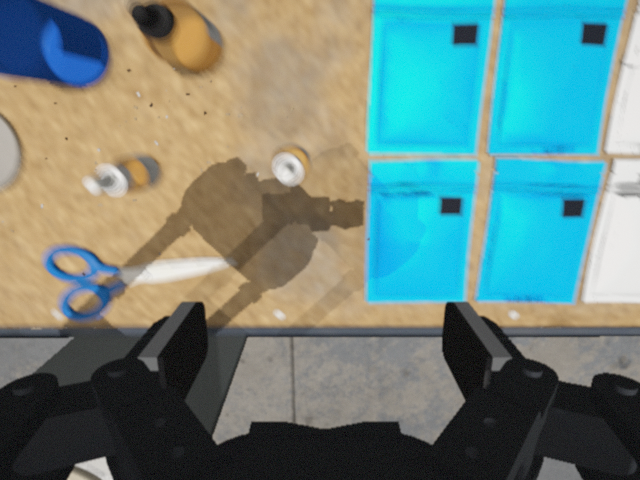

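Wrist view: dropper B at about (290,165), dropper A at (115,180). The fits agree with the top and scene views: dB about (0.444,-0.309), dA about (0.436,-0.172). Moving above dB.

Call:
play_rows(motion=[[0.4, -0.35, 0.8, 0, 85], [0.81, -0.71, 1.8, 0, 85], [0.81, -0.71, 2.6, 0, 85], [0.81, -0.71, 2.6, 0, 85], [0.81, -0.71, 2.6, 0, 85]])

```text
clock: 1.45
position: [0.4445, -0.3104, 0.1283]
ee_rot: [0.001, 1.0, -0.0, 0.001]
contact_force: [0.4, -0.3, 0.5]
width: 0.0849
gripper_force: 0.0
```

```bash
python3 - <<'E'
from h import *
print(manip.get_state()['position'])
d=grab('wrist','w2'); print(-d['R'].T@d['t'], manip.get_state()['position'])
E
python3 fit.py w2
```

```text
[ 0.44445078 -0.31039911  0.12829971]
[ 0.51509547 -0.31075839  0.27162223] [ 0.44469075 -0.31068183  0.12880265]
w2 amber 0
w2 stop 0
w2 dA 2365 [ 0.436  -0.1731] 0.0012
w2 dB 1283 [ 0.4435 -0.3107] 0.0014
```

Call:
play_rows(motion=[[-0.02, 0, 0.9, 0, 85], [-0.02, 0, 1.8, 0, 85], [-0.02, 0, 2.52, 0, 85], [-0.02, 0, 2.52, 0, 85], [-0.02, 0, 2.52, 0, 25]])

```text
clock: 2.12
position: [0.4443, -0.3108, 0.0283]
ee_rot: [0.001, 1.0, -0.0, 0.001]
contact_force: [0.4, 0.3, 0.1]
width: 0.0694
gripper_force: 0.0
```

Call:
play_rows(motion=[[0, 0, 0, 0, 20], [0, 0, 0, 0, 20], [0, 0, 0, 0, 20], [0, 0, 0, 0, 20], [0, 0, 0, 0, 20]])

```text
clock: 2.75
position: [0.4438, -0.3101, 0.0277]
ee_rot: [0.001, 1.0, 0.0, 0.001]
contact_force: [-0.2, -0.2, 6.1]
width: 0.0292
gripper_force: 29.3
```

Call:
play_rows(motion=[[0, 0, -0.6, 0, 20], [0, 0, -2.0, 0, 20], [0, 0, -3.4, 0, 20], [0, -1.0, -4.5, 0, 20], [0, -2.2, -4.8, 0, 20]])

```text
clock: 3.38
position: [0.4447, -0.2221, 0.2219]
ee_rot: [0.002, 1.0, -0.001, 0.003]
contact_force: [0.2, 0.6, -0.6]
width: 0.029
gripper_force: 30.0
```

Call:
play_rows(motion=[[0, -1.3, 0, 0, 20], [-0.1, -2.7, 0, 0, 20], [-0.2, -4.1, 0, 0, 20], [-0.3, -5.5, 0, 0, 20], [-0.4, -6.9, 0, 0, 20]])

```text
clock: 4.0
position: [0.4267, 0.0562, 0.2187]
ee_rot: [0.0, 1.0, -0.0, 0.0]
contact_force: [1.6, 0.4, -0.4]
width: 0.0291
gripper_force: 30.0
```

Call:
play_rows(motion=[[0, -1.3, 0, 0, 20], [0, -2.7, 0, 0, 20], [0, -4.0, 0, 0, 20], [0, -4.0, 0, 0, 20], [0, -4.0, 0, 0, 20]])

```text
clock: 4.62
position: [0.4268, 0.2141, 0.2182]
ee_rot: [0.001, 1.0, 0.0, -0.0]
contact_force: [-0.5, -0.2, 0.3]
width: 0.029
gripper_force: 30.1
```

```bash
python3 - <<'E'
from h import *
s=manip.get_state(); print(s['position'],s['width'],s['gripper_force'],s['clock'],s['contact_force'])
d=grab('wrist','w3'); print(-d['R'].T@d['t'], manip.get_state()['position'])
E
python3 fit.py w3
```

```text
[0.42679258 0.21412643 0.21820537] 0.028962617425431183 30.063836574554443 4.625 [-0.51502063 -0.17380077  0.34029074]
[0.4977009  0.21383186 0.36141545] [0.42692586 0.21360299 0.21827881]
w3 amber 0
w3 stop 0
w3 dA 0
w3 dB 0
w3 disc ((0.4793853163719177, 0.28590792417526245), 0.1314450353384018) 0.028909311092743847
w3 L 3049 [0.526  0.3542] 0.0016
w3 M 1667 [0.4494 0.2182] 0.0016
w3 s1 1843 [0.5552 0.2479] 0.0016
w3 s2 1308 [0.4197 0.3245] 0.0017
```

View pics/w3.png

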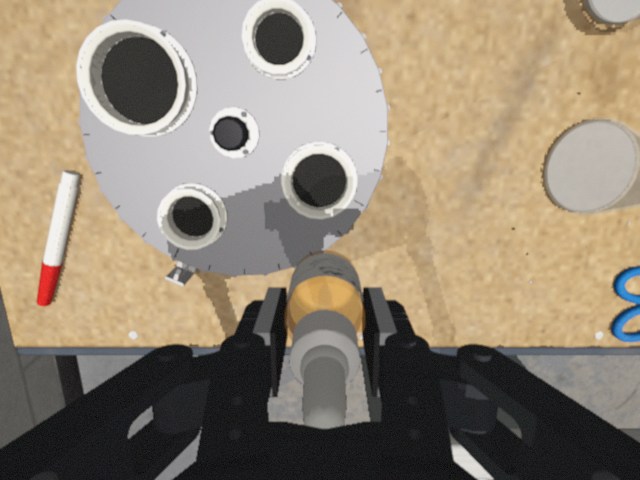

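Wrist view: the dropper is held upright, and the small cup nearest the robot is at (192,215). The fits give s2=(0.4197,0.3245), consistent with the scene view. Moving above it.

Call:
play_rows(motion=[[-0.1, -1.3, 0, 0, 20], [-0.18, -2.77, 0, 0, 20], [-0.18, -2.77, 1.4, 0, 20], [-0.18, -2.77, 2.9, 0, 20], [-0.18, -2.77, 2.9, 0, 20]])

```text
clock: 5.3
position: [0.4169, 0.3218, 0.0987]
ee_rot: [0.003, 1.0, -0.001, -0.005]
contact_force: [-0.8, -0.6, -0.5]
width: 0.0291
gripper_force: 30.2
```

Call:
play_rows(motion=[[0, 0, 0, 0, 20], [0, 0, 0, 0, 20]])

```text
clock: 5.55
position: [0.4223, 0.3258, 0.1053]
ee_rot: [-0.001, 1.0, -0.001, 0.002]
contact_force: [0.4, -0.6, -0.5]
width: 0.0289
gripper_force: 30.2
```

```bash
python3 - <<'E'
from h import *
d=grab('wrist','w4'); s=manip.get_state(); print(s['position'],s['contact_force'])
E
python3 fit.py w4
```

```text
[0.42198093 0.32582178 0.10507401] [-0.04542118  0.39244065  0.24310915]
w4 amber 0
w4 stop 0
w4 dA 0
w4 dB 0
w4 disc ((0.4779472351074219, 0.2854680120944977), 0.12949138879776) 0.028816914401933746
w4 L 5024 [0.5244 0.3541] 0.0016
w4 M 3903 [0.4493 0.2182] 0.0016
w4 s1 1472 [0.5191 0.2452] 0.0053
w4 s2 1849 [0.421  0.3244] 0.0017
```

Call:
play_rows(motion=[[-0.04, 0.03, 0.35, 0, 20], [-0.04, 0.03, 0.7, 0, 20], [-0.04, 0.03, 1.0, 0, 20], [-0.04, 0.03, 1.15, 0, 20], [-0.04, 0.03, 1.21, 0, 20]])

```text
clock: 6.22
position: [0.4185, 0.3246, 0.0555]
ee_rot: [-0.0, 1.0, -0.0, -0.0]
contact_force: [-5.5, -0.3, 24.9]
width: 0.0295
gripper_force: 32.5
```

Call:
play_rows(motion=[[0, 0, 0, 0, 20], [0, 0, 0, 0, 20], [0, 0, 0, 0, 20]])

```text
clock: 6.6
position: [0.4186, 0.3247, 0.0556]
ee_rot: [-0.001, 1.0, -0.0, 0.0]
contact_force: [-2.6, -0.6, 11.5]
width: 0.0289
gripper_force: 31.4
```

Call:
play_rows(motion=[[0, 0, 0, 0, 34], [0, 0, 0, 0, 40], [0, 0, 0, 0, 60], [0, 0, 0, 0, 85], [0, 0, 0, 0, 85]])

```text
clock: 7.22
position: [0.4185, 0.324, 0.0539]
ee_rot: [0.0, 1.0, -0.0, -0.0]
contact_force: [0.7, -0.5, -1.0]
width: 0.0847
gripper_force: 0.0
```

Call:
play_rows(motion=[[0, 0, -0.8, 0, 85], [0, 0, -2.0, 0, 85], [0, 0, -3.4, 0, 85], [0, 0, -4.2, 0, 85], [0, 0.5, -4.2, 0, 85]])

```text
clock: 7.85
position: [0.4201, 0.3052, 0.2249]
ee_rot: [-0.002, 1.0, 0.001, 0.003]
contact_force: [0.8, -0.2, -0.2]
width: 0.085
gripper_force: 0.0
```

```bash
python3 - <<'E'
from h import *
d=grab('top','t2'); s=manip.get_state(); print(s['position'],s['contact_force'])
d=grab('wrist','w5')
W,_=cloud(d); p=near(W,(.419,.3245),.03,.055,.08); print(circ(p,(.419,.3245),.015)); p=near(W,(.419,.3245),.03,.1,.14);print(p[:,2].max(),p[p[:,2]>p[:,2].max()-.008].mean(0))
E
python3 fit.py w5 t2
```

```text
[0.41830644 0.30127801 0.2227065 ] [-0.76499731 -2.05625881 -0.39042218]
(array([0.41779284, 0.32482621]), np.float64(0.0015417364369590316))
0.12306212409599787 [0.42063608 0.32382524 0.12000252]
w5 amber 0
w5 stop 0
w5 dA 0
w5 dB 0
w5 disc ((0.47918203473091125, 0.287106990814209), 0.1308756172657013) 0.02881043502154295
w5 L 2998 [0.527  0.3535] 0.0016
w5 M 1639 [0.4483 0.2189] 0.0016
w5 s1 1424 [0.5538 0.2469] 0.0016
w5 s2 1116 [0.4202 0.3256] 0.0019
t2 amber 292 [ 0.6209 -0.2994] 0.0006
t2 stop 117 [ 0.6227 -0.1527] 0.0022
t2 dA 68 [ 0.4363 -0.1706] 0.0012
t2 dB 0
t2 disc ((0.4797777831554413, 0.29184645414352417), 0.13230116665363312) 0.02817986810374107
t2 L 179 [0.5266 0.3578] 0.0019
t2 M 140 [0.4476 0.223 ] 0.0019
t2 s1 103 [0.5543 0.2512] 0.0019
t2 s2 64 [0.418  0.3309] 0.0019
```

Call:
play_rows(motion=[[0, 1.0, 0, 0, 85], [0.1, 2.4, 0, 0, 85], [0.2, 3.8, 0, 0, 85], [0.3, 5.2, 0, 0, 85], [0.4, 6.6, 0, 0, 85]])

```text
clock: 8.57
position: [0.4332, 0.0384, 0.2203]
ee_rot: [-0.0, 1.0, -0.0, -0.002]
contact_force: [0.5, -0.3, 0.5]
width: 0.0852
gripper_force: 0.0
```

Call:
play_rows(motion=[[0, 1.4, 0, 0.7, 85], [0, 2.8, 0, 1.4, 85], [0, 4.2, 0, 2.1, 85], [0, 5.3, 0, 2.8, 85], [0, 5.3, 0, 3.0, 85]])

```text
clock: 9.2
position: [0.4335, -0.1744, 0.22]
ee_rot: [-0.0, 0.965, -0.262, -0.002]
contact_force: [-0.5, 0.2, 0.3]
width: 0.0854
gripper_force: 0.0
```

Call:
play_rows(motion=[[0, 0, 0.8, 0, 85], [0, 0, 1.6, 0, 85], [0, 0, 2.2, 0, 85], [0, 0, 2.2, 0, 85], [0, 0, 2.2, 0, 85]])

```text
clock: 9.82
position: [0.4346, -0.1714, 0.1343]
ee_rot: [-0.0, 0.966, -0.259, -0.0]
contact_force: [0.4, -0.0, 0.5]
width: 0.0849
gripper_force: 0.0
```

```bash
cat > go.py <<'E'
from h import *
import sys
# go.py tx ty tz : shift in tool units from the measured pose
def go(x,y,z):
    s=manip.get_state(); p=s['position']; w,a,b,c=s['ee_rot']
    from scipy.spatial.transform import Rotation as Ro
    R=Ro.from_quat([a,b,c,w]).as_matrix(); print('pos',p.round(4),'yaw',np.degrees(np.arctan2(R[1,0],R[0,0])).round(1),'shift',(R.T@(np.array([x,y,z])-p)/.04).round(3), 'F',s['contact_force'].round(1))
if __name__=='__main__': go(*map(float,sys.argv[1:]))
E
python3 - <<'E'
from h import *
from go import go
import fit
d=grab('wrist','w6'); go(.4358,-.173,.028)
E
python3 fit.py w6
```

```text
pos [ 0.435  -0.1718  0.1348] yaw -30.0 shift [0.029 0.017 2.67 ] F [-0.5 -0.6  0.3]
w6 amber 0
w6 stop 279 [ 0.621  -0.1562] 0.0002
w6 dA 1188 [ 0.4351 -0.1733] 0.0014
w6 dB 0
```

Call:
play_rows(motion=[[0.02, 0.03, 0.9, 0, 85], [0.02, 0.03, 1.8, 0, 85], [0.02, 0.03, 2.4, 0, 85], [0.02, 0.03, 2.67, 0, 85], [0.02, 0.03, 2.67, 0, 25]])

```text
clock: 10.5
position: [0.4349, -0.1735, 0.0276]
ee_rot: [0.0, 0.966, -0.259, 0.0]
contact_force: [-0.2, -0.7, 0.5]
width: 0.0693
gripper_force: 0.0
```

Call:
play_rows(motion=[[0, 0, 0, 0, 20], [0, 0, 0, 0, 20], [0, 0, 0, 0, 20], [0, 0, 0, 0, 20], [0, 0, 0, 0, 20]])

```text
clock: 11.12
position: [0.4353, -0.1738, 0.0283]
ee_rot: [0.0, 0.966, -0.259, 0.001]
contact_force: [0.1, 0.4, 5.3]
width: 0.0289
gripper_force: 29.5
```

Call:
play_rows(motion=[[0, 0, -0.6, 0, 20], [0, 0, -2.0, 0, 20], [0, 0, -3.4, 0, 20], [0, 0, -4.6, 0, 20], [0, 0, -4.8, -0.6, 20]])

```text
clock: 11.75
position: [0.4363, -0.1744, 0.2233]
ee_rot: [0.001, 0.978, -0.207, 0.004]
contact_force: [0.7, -0.8, -1.7]
width: 0.0294
gripper_force: 29.9
```

```bash
python3 go.py .5545 .2475 .22
```

```text
pos [ 0.4363 -0.1744  0.2233] yaw -23.8 shift [ -1.559 -10.842   0.058] F [ 0.7 -0.8 -1.7]
```

Call:
play_rows(motion=[[-0.15, -1.0, 0, 0, 20], [-0.34, -2.4, 0, 0, 20], [-0.54, -3.8, 0, 0, 20], [-0.74, -5.2, 0, 0, 20], [-0.94, -6.55, 0, 0, 20]])

```text
clock: 12.38
position: [0.5068, 0.0831, 0.2193]
ee_rot: [0.0, 0.978, -0.208, 0.0]
contact_force: [1.0, -0.5, -0.9]
width: 0.0294
gripper_force: 30.0
```

Call:
play_rows(motion=[[-0.2, -1.4, 0, -0.5, 20], [-0.4, -2.8, 0, -1.1, 20], [-0.62, -4.3, 0, -1.7, 20], [-0.62, -4.3, 0, -2.4, 20], [-0.62, -4.3, 0, -2.4, 20]])

```text
clock: 13.0
position: [0.5536, 0.249, 0.2186]
ee_rot: [0.0, 1.0, -0.0, -0.001]
contact_force: [0.1, -0.3, 0.4]
width: 0.0291
gripper_force: 30.1
```

Call:
play_rows(motion=[[0, 0, 0.7, 0, 20], [0, 0, 1.5, 0, 20], [0, 0, 2.4, 0, 20], [0, 0, 2.9, 0, 20], [0, 0, 2.9, 0, 20]])

```text
clock: 13.62
position: [0.5526, 0.247, 0.1017]
ee_rot: [0.001, 1.0, -0.001, -0.002]
contact_force: [-0.6, 0.5, -0.5]
width: 0.0289
gripper_force: 30.1
```

```bash
python3 - <<'E'
from h import *
from go import go
d=grab('wrist','w7'); go(.5545,.2475,.0565)
d=grab('scene','s7')
E
python3 fit.py w7 s7
```

```text
pos [0.5538 0.2475 0.1031] yaw -0.1 shift [0.019 0.    1.166] F [ 0.2  0.4 -0.6]
w7 amber 0
w7 stop 0
w7 dA 0
w7 dB 0
w7 disc ((0.4899508059024811, 0.2866320013999939), 0.1256726235151291) 0.028891025459326102
w7 L 4140 [0.5276 0.3538] 0.0016
w7 M 122 [0.4512 0.2182] 0.0012
w7 s1 2052 [0.5562 0.2469] 0.0017
w7 s2 113 [0.4137 0.3256] 0.0006
s7 amber 973 [ 0.6198 -0.3016] 0.0007
s7 stop 251 [ 0.6204 -0.153 ] 0.0017
s7 dA 0
s7 dB 0
s7 disc ((0.47805386781692505, 0.2905152142047882), 0.13317440450191498) 0.029266111471217986
s7 L 138 [0.5233 0.3546] 0.0019
s7 M 118 [0.4455 0.2203] 0.0018
s7 s1 88 [0.5513 0.248 ] 0.0021
s7 s2 95 [0.4185 0.3295] 0.0028
```

View pics/w7.png

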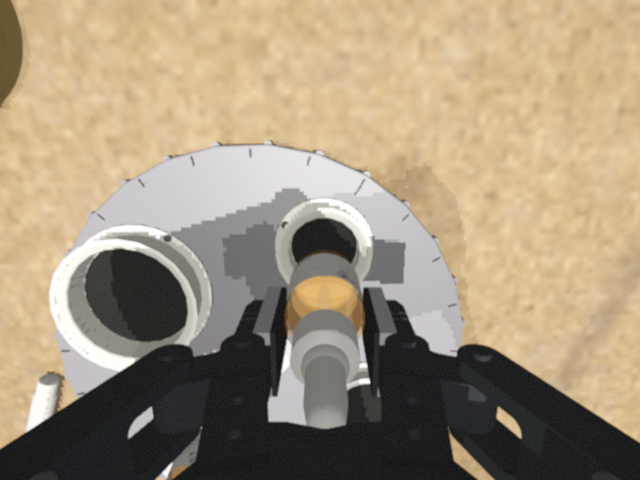

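Wrist view: dropper A is upright and lines up with the cup at (323,245). The fit puts it at (0.5555,0.247). Lowering.

Call:
play_rows(motion=[[0.04, 0.01, 0.35, 0, 20], [0.04, 0.01, 0.7, 0, 20], [0.04, 0.01, 0.95, 0, 20], [0.04, 0.01, 1.08, 0, 20], [0.04, 0.01, 1.15, 0, 20]])

```text
clock: 14.35
position: [0.5556, 0.2481, 0.0568]
ee_rot: [0.0, 1.0, -0.0, -0.0]
contact_force: [0.3, -1.1, -0.6]
width: 0.0294
gripper_force: 30.1
```

Call:
play_rows(motion=[[0, 0, 0, 0, 20], [0, 0, 0, 0, 20], [0, 0, 0, 0, 20]])

```text
clock: 14.72
position: [0.5559, 0.2481, 0.0576]
ee_rot: [-0.0, 1.0, -0.0, 0.0]
contact_force: [0.3, 0.1, -0.7]
width: 0.0289
gripper_force: 30.1
```

Call:
play_rows(motion=[[0, 0, 0.03, 0, 20], [0, 0, 0.03, 0, 20], [0, 0, 0.03, 0, 34], [0, 0, 0.03, 0, 45], [0, 0, 0.03, 0, 85]])

```text
clock: 15.35
position: [0.5556, 0.248, 0.056]
ee_rot: [0.0, 1.0, -0.0, -0.0]
contact_force: [0.3, -0.1, -1.6]
width: 0.0617
gripper_force: 0.0
```

Call:
play_rows(motion=[[0, 0, 0, 0, 85], [0, 0, -1.0, 0, 85], [0, 0, -2.4, 0, 85], [0, 0, -3.8, 0, 85], [0, 0.6, -4.2, 0, 85]])

```text
clock: 15.98
position: [0.5577, 0.2256, 0.2287]
ee_rot: [-0.001, 1.0, 0.001, 0.004]
contact_force: [-0.7, -1.1, -0.2]
width: 0.0848
gripper_force: 0.0
```

```bash
python3 - <<'E'
from h import *
from go import go
go(.621,-.1545,.22)
d=grab('wrist','w8')
W,_=cloud(d); p=near(W,(.5555,.247),.03,.055,.08); print(circ(p,(.555,.247),.015)); p=near(W,(.5555,.247),.03,.1,.14);print(p[:,2].max(),p[p[:,2]>p[:,2].max()-.008].mean(0))
E
python3 fit.py w8
```

```text
pos [0.5577 0.2256 0.2287] yaw 0.1 shift [1.562 9.506 0.203] F [-0.7 -1.1 -0.2]
(array([0.55496721, 0.24872144]), np.float64(0.0014736044820657605))
0.12351384327226445 [0.55781422 0.24776523 0.12000762]
w8 amber 0
w8 stop 0
w8 dA 0
w8 dB 0
w8 disc ((0.48139965534210205, 0.28828078508377075), 0.13215990364551544) 0.028767885753354493
w8 L 1998 [0.5271 0.3536] 0.0017
w8 M 1128 [0.4483 0.219 ] 0.0016
w8 s1 1104 [0.5548 0.247 ] 0.0019
w8 s2 490 [0.4183 0.325 ] 0.0033
```

Call:
play_rows(motion=[[0.2, 1.1, 0, 0, 85], [0.45, 2.5, 0, 0, 85], [0.7, 3.9, 0, 0, 85], [0.95, 5.3, 0, 0, 85], [1.15, 6.7, 0, 0, 85]])

```text
clock: 16.65
position: [0.6016, -0.0455, 0.2234]
ee_rot: [-0.0, 1.0, -0.0, -0.0]
contact_force: [0.6, 0.5, -1.5]
width: 0.0847
gripper_force: 0.0
```

Call:
play_rows(motion=[[0.2, 1.4, 0.3, 0, 85], [0.4, 2.8, 1.0, 0, 85], [0.4, 2.8, 2.0, 0, 85], [0.4, 2.8, 2.2, 0, 85], [0.4, 2.8, 2.2, 0, 85]])

```text
clock: 17.27
position: [0.6175, -0.1553, 0.1359]
ee_rot: [-0.0, 1.0, 0.0, -0.0]
contact_force: [0.1, -0.1, 0.3]
width: 0.0847
gripper_force: 0.0
```

```bash
python3 - <<'E'
from h import *
from go import go
d=grab('wrist','w9'); go(.621,-.1545,.022)
W,_=cloud(d); p=near(W,(.621,-.154),.04,.008,.065); print(len(p)); p=p[p[:,2]>.05]; print(len(p),p.mean(0),p[:,2].max())
E
python3 fit.py w9
```

```text
pos [ 0.6183 -0.1553  0.1371] yaw 0.1 shift [ 0.063 -0.021  2.877] F [ 0.1 -0.3  0.9]
2954
1255 [ 0.6225446 -0.1559304  0.0581049] 0.06089667462847855
w9 amber 7995 [ 0.6215 -0.3038] 0.0004
w9 stop 1674 [ 0.6176 -0.1559] 0.0028
w9 dA 0
w9 dB 0
```

View pics/w9.png

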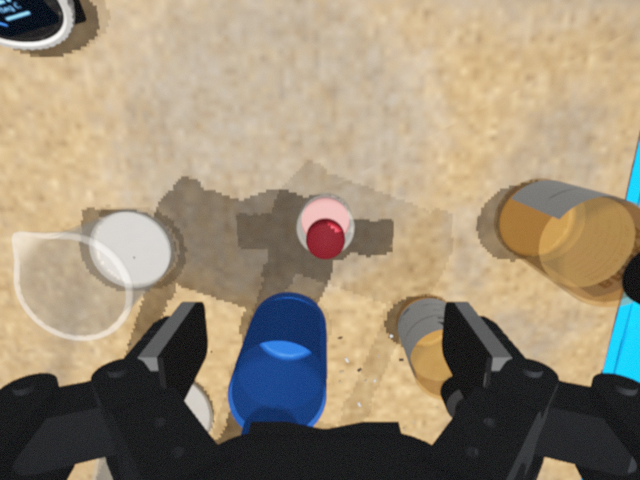

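Wrist view: the red stopper is at (325,238), roughly centred between the fingers, with the blue bottle at (280,370) below it and clear. Grasping at about (0.621,-0.156).

Call:
play_rows(motion=[[0.07, 0.02, 0.9, 0, 85], [0.07, 0.02, 1.8, 0, 85], [0.07, 0.02, 2.5, 0, 85], [0.07, 0.02, 2.88, 0, 85], [0.07, 0.02, 2.88, 0, 50]])

```text
clock: 17.95
position: [0.6208, -0.1563, 0.0212]
ee_rot: [0.0, 1.0, 0.0, 0.0]
contact_force: [0.2, 0.6, 0.5]
width: 0.0694
gripper_force: 0.0
```

Call:
play_rows(motion=[[0, 0, 0, 0, 28], [0, 0, 0, 0, 28], [0, 0, 0, 0, 28], [0, 0, 0, 0, 28], [0, 0, 0, 0, 28]])

```text
clock: 18.58
position: [0.6217, -0.1571, 0.0227]
ee_rot: [0.001, 1.0, -0.0, 0.002]
contact_force: [1.1, 0.4, 5.6]
width: 0.0368
gripper_force: 30.4
```

Call:
play_rows(motion=[[0, 0, -0.6, 0, 28], [0, 0, -2.0, 0, 28], [0, 0, -3.4, 0, 28], [0, 0, -4.6, 0, 28], [0, 0, -4.9, 0, 28]])

```text
clock: 19.2
position: [0.622, -0.1574, 0.2212]
ee_rot: [0.001, 1.0, -0.0, 0.004]
contact_force: [0.3, -0.2, -0.6]
width: 0.0369
gripper_force: 30.3
```

```bash
python3 go.py .4488 .2185 .22
```

```text
pos [ 0.622  -0.1574  0.2212] yaw -0.0 shift [-4.332 -9.397 -0.027] F [ 0.3 -0.2 -0.6]
```

Call:
play_rows(motion=[[-0.4, -0.9, 0, 0, 28], [-0.95, -2.1, 0, 0, 28], [-1.5, -3.3, 0, 0, 28], [-2.1, -4.6, 0, 0, 28], [-2.65, -5.8, 0, 0, 28]])

```text
clock: 19.82
position: [0.5125, 0.0768, 0.2154]
ee_rot: [-0.0, 1.0, -0.0, -0.001]
contact_force: [0.7, 0.3, -0.5]
width: 0.0368
gripper_force: 30.3
```

Call:
play_rows(motion=[[-0.55, -1.2, 0, 0, 28], [-1.1, -2.4, 0, 0, 28], [-1.66, -3.6, 0, 0, 28], [-1.66, -3.6, 0.8, 0, 28], [-1.66, -3.6, 1.6, 0, 28]])

```text
clock: 20.45
position: [0.4468, 0.2199, 0.1513]
ee_rot: [0.0, 1.0, 0.001, -0.0]
contact_force: [0.1, -0.2, -0.5]
width: 0.037
gripper_force: 30.4
```

Call:
play_rows(motion=[[0, 0, 0.7, 0, 28], [0, 0, 1.2, 0, 28], [0, 0, 1.2, 0, 28], [0, 0, 1.2, 0, 28]])

```text
clock: 20.95
position: [0.4482, 0.2193, 0.105]
ee_rot: [0.0, 1.0, -0.0, 0.0]
contact_force: [0.3, 0.1, -0.1]
width: 0.0369
gripper_force: 30.4
```

```bash
python3 - <<'E'
from h import *
from go import go
d=grab('wrist','w10'); go(.449,.2185,.0507)
W,_=cloud(d); p=near(W,(.449,.2185),.03,.1,.2); p=p[p[:,2]>p[:,2].max()-.006]; print(len(p),p.mean(0),p[:,2].max())
E
python3 fit.py w10
```

```text
pos [0.4485 0.2194 0.1054] yaw -0.0 shift [0.01  0.022 1.367] F [-0.1  0.4 -0.6]
2966 [0.46642663 0.21876317 0.19707653] 0.19999913195447372
w10 amber 0
w10 stop 0
w10 dA 0
w10 dB 0
w10 disc ((0.48776066303253174, 0.2862216532230377), 0.12595108151435852) 0.028880875128480026
w10 L 4171 [0.5266 0.3516] 0.0016
w10 M 2208 [0.4497 0.2188] 0.0016
w10 s1 2985 [0.5537 0.2467] 0.0017
w10 s2 2168 [0.4197 0.3263] 0.0027
```

View pics/w10.png

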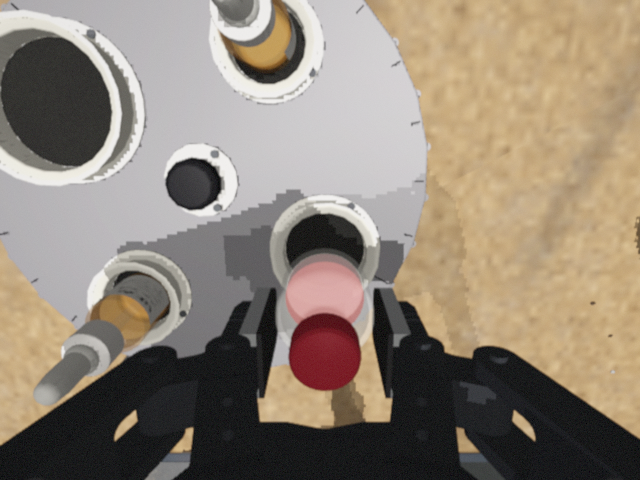

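Wrist view: the stopper bottle is upright, with its top at (325,352) and the cup mouth at (325,240). Both small cups hold droppers standing straight. Checking the held bottle's x offset.

```bash
python3 - <<'E'
from h import *
d=dict(np.load('pics/w10.npz'))
print(world(d,325,352,.141)-[.4485,.2194,0], world(d,325,352))
d=dict(np.load('pics/w9.npz')); print(world(d,325,238,.058), world(d,325,238))
E
```

```text
[ 0.0026374 -0.0007252  0.141    ] [0.4519289  0.21867546 0.14225051]
[ 0.62282976 -0.15583422  0.058     ] [ 0.62294315 -0.15583414  0.05838184]
```

Call:
play_rows(motion=[[-0.02, 0.02, 0.4, 0, 28], [-0.02, 0.02, 0.8, 0, 28], [-0.02, 0.02, 1.1, 0, 28], [-0.02, 0.02, 1.28, 0, 28], [-0.02, 0.02, 1.34, 0, 28]])

```text
clock: 21.62
position: [0.4474, 0.2185, 0.0512]
ee_rot: [0.0, 1.0, -0.0, 0.0]
contact_force: [0.4, -0.1, -0.4]
width: 0.037
gripper_force: 30.4
```

Call:
play_rows(motion=[[0, 0, 0, 0, 28], [0, 0, 0, 0, 28], [0, 0, 0.02, 0, 28]])

```text
clock: 22.0
position: [0.4476, 0.2186, 0.0508]
ee_rot: [-0.0, 1.0, -0.0, 0.0]
contact_force: [0.2, -0.0, -1.1]
width: 0.0372
gripper_force: 30.4
```

Almost on the floor (the grasp was at z 0.0227, so it should bottom out near 0.0507). Lowering a hair more, then releasing.

Call:
play_rows(motion=[[0, 0, 0.01, 0, 28], [0, 0, 0.02, 0, 28], [0, 0, 0.02, 0, 42], [0, 0, 0.02, 0, 55], [0, 0, 0.02, 0, 85]])

```text
clock: 22.62
position: [0.4472, 0.2184, 0.0495]
ee_rot: [0.0, 1.0, -0.0, -0.0]
contact_force: [-0.2, -0.4, 0.6]
width: 0.0714
gripper_force: 0.0
```

Call:
play_rows(motion=[[0, 0, 0, 0, 85], [0, 0, -1.0, 0, 85], [0, 0, -2.4, 0, 85], [0, 0, -3.8, 0, 85], [0, 0.6, -4.4, 0, 85]])

```text
clock: 23.25
position: [0.4489, 0.1956, 0.2292]
ee_rot: [-0.001, 1.0, 0.001, 0.003]
contact_force: [0.4, -0.8, 0.6]
width: 0.0851
gripper_force: 0.0
```

```bash
python3 - <<'E'
from h import *
from go import go
go(.6208,-.302,.25)
d=grab('wrist','w11')
W,_=cloud(d); p=near(W,(.449,.2185),.03,.07,.1);p=p[p[:,2]>p[:,2].max()-.006];print(p[:,2].max(),p.mean(0))
E
python3 fit.py w11
```

```text
pos [0.4489 0.1956 0.2292] yaw 0.1 shift [ 4.275 12.447 -0.52 ] F [ 0.4 -0.8  0.6]
0.08869685158382494 [0.44790184 0.21808369 0.08641828]
w11 amber 0
w11 stop 0
w11 dA 0
w11 dB 0
w11 disc ((0.48175761103630066, 0.28999778628349304), 0.13252149522304535) 0.02879476213315732
w11 L 2637 [0.5271 0.3536] 0.0016
w11 M 1440 [0.4478 0.219 ] 0.0018
w11 s1 1349 [0.555  0.2468] 0.0018
w11 s2 947 [0.4202 0.3259] 0.0024
```

Call:
play_rows(motion=[[0.35, 1.0, -0.2, 0, 85], [0.8, 2.3, -0.5, 0, 85], [1.25, 3.6, -0.5, 0, 85], [1.7, 4.95, -0.5, 0, 85], [2.15, 6.3, -0.5, 0, 85]])

```text
clock: 23.92
position: [0.5335, -0.059, 0.245]
ee_rot: [-0.0, 1.0, -0.0, -0.0]
contact_force: [0.7, 0.1, 0.6]
width: 0.0851
gripper_force: 0.0
```

Call:
play_rows(motion=[[0.45, 1.3, 0, 0, 85], [0.9, 2.6, 0, 0, 85], [1.4, 4.0, 0, 0, 85], [1.8, 5.4, 0, 0, 85], [2.12, 6.15, 0, 0, 85]])

```text
clock: 24.55
position: [0.6182, -0.3065, 0.244]
ee_rot: [-0.0, 1.0, -0.001, -0.001]
contact_force: [0.9, 0.0, 0.3]
width: 0.0848
gripper_force: 0.0
```

Call:
play_rows(motion=[[0, 0, 0.5, 0, 85], [0, 0, 1.0, 0, 85], [0, 0, 1.2, 0, 85], [0, 0, 1.2, 0, 85], [0, 0, 1.2, 0, 85]])

```text
clock: 25.18
position: [0.6185, -0.3036, 0.1986]
ee_rot: [0.0, 1.0, 0.0, 0.001]
contact_force: [0.4, 0.3, 0.9]
width: 0.0849
gripper_force: 0.0
```

```bash
python3 - <<'E'
from h import *
from go import go
d=grab('wrist','w12'); go(.6208,-.303,.11)
W,_=cloud(d); p=near(W,(.621,-.303),.04,.1,.17);p=p[p[:,2]>p[:,2].max()-.008];print(p[:,2].max(),p.mean(0))
E
python3 fit.py w12
```

```text
pos [ 0.6185 -0.3036  0.1988] yaw 0.0 shift [ 0.053 -0.018  2.219] F [-0.5  1.2 -0.6]
0.1595655068968195 [ 0.62275353 -0.3034857   0.15648908]
w12 amber 1602 [ 0.6212 -0.3034] 0.0006
w12 stop 0
w12 dA 0
w12 dB 0
```

View pics/w12.png

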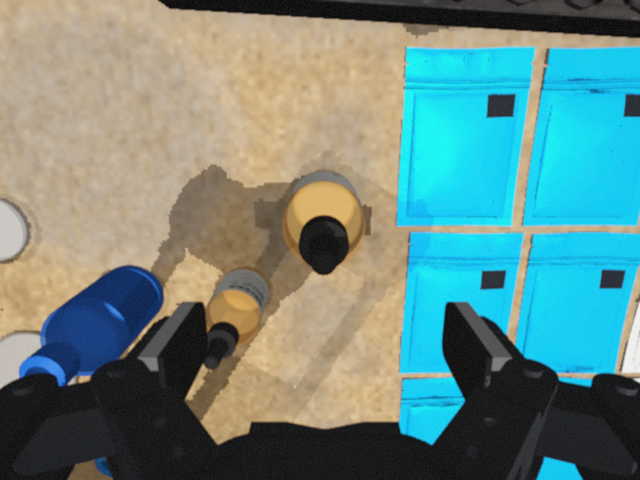

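Wrist view: the big amber is centred at (323,230) between the fingers, with the smaller amber clear at (235,310). The gripper body could meet the bulb at TCP z of about 0.085, so I'll go down carefully and watch the force.

Call:
play_rows(motion=[[0.06, 0, 0.9, 0, 85], [0.06, 0, 1.7, 0, 85], [0.06, 0, 2.3, 0, 85], [0.06, 0, 2.6, 0, 85], [0.06, 0, 2.6, 0, 85]])

```text
clock: 25.85
position: [0.6204, -0.3035, 0.0936]
ee_rot: [-0.0, 1.0, 0.0, -0.0]
contact_force: [-0.7, -0.8, -0.1]
width: 0.0848
gripper_force: 0.0
```

Call:
play_rows(motion=[[0, 0, 0.05, 0, 85], [0, 0, 0.1, 0, 85], [0, 0, 0.12, 0, 85], [0, 0, 0.14, 0, 85], [0, 0, 0.14, 0, 85]])

```text
clock: 26.48
position: [0.6204, -0.3035, 0.0881]
ee_rot: [0.0, 1.0, -0.0, -0.0]
contact_force: [0.8, -0.2, 0.5]
width: 0.0852
gripper_force: 0.0
```

Call:
play_rows(motion=[[0, 0, 0.02, 0, 85], [0, 0, 0.03, 0, 85], [0, 0, 0.04, 0, 85], [0, 0, 0.05, 0, 85], [0, 0, 0.05, 0, 85]])

```text
clock: 27.1
position: [0.6204, -0.3035, 0.0861]
ee_rot: [0.0, 1.0, -0.0, -0.0]
contact_force: [0.0, -0.2, 0.4]
width: 0.0848
gripper_force: 0.0
```

Call:
play_rows(motion=[[0, 0, 0.015, 0, 85], [0, 0, 0.03, 0, 85], [0, 0, 0.03, 0, 85]])

```text
clock: 27.48
position: [0.6204, -0.3035, 0.0849]
ee_rot: [0.0, 1.0, -0.0, -0.0]
contact_force: [0.4, -0.2, -0.9]
width: 0.085
gripper_force: 0.0
```

Call:
play_rows(motion=[[0, 0, 0.015, 0, 85], [0, 0, 0.03, 0, 85], [0, 0, 0.03, 0, 85]])

```text
clock: 27.85
position: [0.6204, -0.3035, 0.0837]
ee_rot: [0.0, 1.0, -0.0, -0.0]
contact_force: [0.5, -0.4, -0.8]
width: 0.0853
gripper_force: 0.0
```

Call:
play_rows(motion=[[0, 0, 0.015, 0, 85], [0, 0, 0.03, 0, 85], [0, 0, 0.03, 0, 85]])

```text
clock: 28.22
position: [0.6204, -0.3035, 0.0824]
ee_rot: [-0.0, 1.0, -0.0, -0.0]
contact_force: [0.3, 0.1, -0.4]
width: 0.0853
gripper_force: 0.0
```

Call:
play_rows(motion=[[0, 0, 0.015, 0, 85], [0, 0, 0.03, 0, 85], [0, 0, 0.03, 0, 85]])

```text
clock: 28.6
position: [0.6204, -0.3035, 0.0812]
ee_rot: [0.0, 1.0, -0.0, -0.0]
contact_force: [0.0, 1.2, 0.1]
width: 0.0853
gripper_force: 0.0
```

Call:
play_rows(motion=[[0, 0, 0.015, 0, 85], [0, 0, 0.03, 0, 85], [0, 0, 0.03, 0, 85]])

```text
clock: 28.98
position: [0.6204, -0.3035, 0.08]
ee_rot: [-0.0, 1.0, -0.0, -0.0]
contact_force: [0.3, 0.3, -0.1]
width: 0.0849
gripper_force: 0.0
```

Call:
play_rows(motion=[[0, 0, 0.015, 0, 85], [0, 0, 0.03, 0, 85], [0, 0, 0.03, 0, 85]])

```text
clock: 29.35
position: [0.6204, -0.3035, 0.0788]
ee_rot: [0.0, 1.0, -0.0, -0.0]
contact_force: [-0.1, -0.8, 0.5]
width: 0.0848
gripper_force: 0.0
```

Call:
play_rows(motion=[[0, 0, 0.015, 0, 85], [0, 0, 0.03, 0, 85], [0, 0, 0.03, 0, 85]])

```text
clock: 29.72
position: [0.6204, -0.3035, 0.0776]
ee_rot: [0.0, 1.0, -0.0, -0.0]
contact_force: [1.2, -0.7, -0.7]
width: 0.0845
gripper_force: 0.0
```

No contact at 0.0776, so the pads overlap the glass well. Closing.

Call:
play_rows(motion=[[0, 0, 0, 0, 60], [0, 0, 0, 0, 45], [0, 0, 0, 0, 45], [0, 0, 0, 0, 45], [0, 0, 0, 0, 45]], newtons=50)

```text
clock: 30.35
position: [0.6207, -0.3036, 0.0781]
ee_rot: [0.0, 1.0, -0.0, 0.0]
contact_force: [0.6, 0.3, 3.3]
width: 0.0561
gripper_force: 53.5
```

Call:
play_rows(motion=[[0, 0, -0.1, 0, 45], [0, 0, -0.4, 0, 45], [0, 0, -1.0, 0, 45], [0, 0, -1.5, 0, 45], [0, 0, -1.5, 0, 45]])

```text
clock: 30.98
position: [0.6216, -0.3043, 0.1401]
ee_rot: [0.001, 1.0, -0.0, 0.002]
contact_force: [-0.1, 0.0, -2.6]
width: 0.0559
gripper_force: 53.3
```

```bash
python3 - <<'E'
from h import *
from go import go
go(.527,.3537,.26)
d=grab('scene','s13'); i=cv2.imread('pics/s13.png'); cv2.imwrite('pics/c13.png',cv2.resize(i[120:380,300:640],None,fx=2.3,fy=2.3))
E
```

```text
pos [ 0.6216 -0.3043  0.1401] yaw -0.0 shift [ -2.353 -16.442  -3.048] F [-0.1  0.  -2.6]
```

View pics/c13.png

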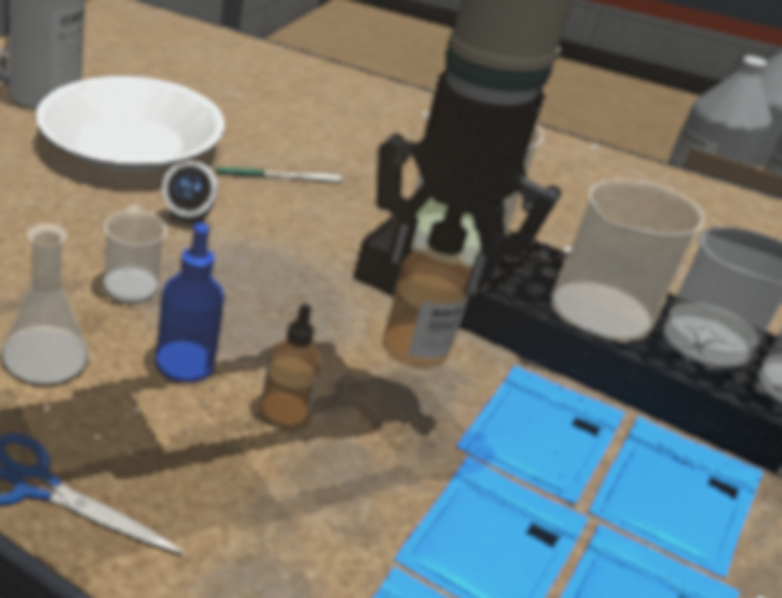

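Scene crop: the amber bottle hangs straight at (425,310) and is off the bench. Raising it and carrying it over.

Call:
play_rows(motion=[[0, 0, -1.0, 0, 45], [0, 0, -2.2, 0, 45], [0, 0, -3.2, 0, 45], [-0.1, -0.7, -3.3, 0, 45], [-0.27, -1.9, -3.3, 0, 45]])

```text
clock: 31.65
position: [0.6089, -0.2268, 0.2679]
ee_rot: [-0.001, 1.0, -0.001, -0.001]
contact_force: [-0.6, 0.6, -1.1]
width: 0.0559
gripper_force: 53.9
```

Call:
play_rows(motion=[[-0.19, -1.3, 0, 0, 45], [-0.38, -2.6, 0, 0, 45], [-0.56, -3.9, 0, 0, 45], [-0.75, -5.2, 0, 0, 45], [-0.93, -6.5, 0, 0, 45]])

```text
clock: 32.28
position: [0.5699, 0.0352, 0.2673]
ee_rot: [-0.0, 1.0, 0.0, -0.002]
contact_force: [0.7, -0.5, -2.2]
width: 0.0556
gripper_force: 53.9
```

Call:
play_rows(motion=[[-0.19, -1.3, 0, 0, 45], [-0.38, -2.6, 0, 0, 45], [-0.56, -3.9, 0, 0, 45], [-0.75, -5.1, 0, 0, 45], [-0.93, -6.2, 0, 0, 45]])

```text
clock: 32.9
position: [0.5324, 0.2824, 0.2672]
ee_rot: [0.001, 1.0, 0.001, -0.002]
contact_force: [-0.1, 0.1, -2.0]
width: 0.0563
gripper_force: 53.9
```

Call:
play_rows(motion=[[-0.15, -1.2, 0, 0, 45], [-0.22, -1.85, 0, 0, 45], [-0.22, -1.85, 0, 0, 45], [-0.22, -1.85, 0, 0, 45], [-0.22, -1.85, 0, 0, 45]])

```text
clock: 33.52
position: [0.5261, 0.3534, 0.2691]
ee_rot: [0.001, 1.0, -0.001, -0.001]
contact_force: [0.1, 0.6, -1.9]
width: 0.0557
gripper_force: 53.9
```

```bash
python3 - <<'E'
from h import *
from go import go
d=grab('wrist','w14'); go(.527,.3537,.1078)
E
python3 fit.py w14
```

```text
pos [0.5264 0.3534 0.2694] yaw -0.1 shift [ 0.018 -0.009  4.04 ] F [ 0.1 -0.3 -1.2]
w14 amber 0
w14 stop 0
w14 dA 0
w14 dB 0
w14 disc ((0.48790934681892395, 0.28605467081069946), 0.1256219744682312) 0.028630893008043168
w14 L 1021 [0.5286 0.3537] 0.0016
w14 M 845 [0.4475 0.2183] 0.0024
w14 s1 914 [0.5549 0.2468] 0.002
```

Call:
play_rows(motion=[[0.01, 0, 0.9, 0, 45], [0.01, 0, 1.9, 0, 45], [0.01, 0, 2.8, 0, 45], [0.01, 0, 3.2, 0, 45], [0.01, 0, 3.2, 0, 45]])

```text
clock: 34.2
position: [0.5267, 0.3538, 0.141]
ee_rot: [0.0, 1.0, -0.0, -0.001]
contact_force: [-0.5, 0.0, -0.9]
width: 0.0555
gripper_force: 53.9
```

```bash
python3 - <<'E'
from h import *
from go import go
d=grab('wrist','w15'); go(.5268,.3537,.1085)
E
python3 fit.py w15
```

```text
pos [0.5275 0.3544 0.1424] yaw -0.0 shift [-0.019  0.017  0.846] F [-0.7  0.3 -1.9]
w15 amber 0
w15 stop 0
w15 dA 0
w15 dB 0
w15 disc ((0.4877226948738098, 0.2859179973602295), 0.12601418793201447) 0.028597451018094106
w15 L 2091 [0.5285 0.3536] 0.0016
w15 M 1315 [0.4471 0.2164] 0.0039
w15 s1 1922 [0.5546 0.2466] 0.0023
w15 s2 450 [0.4188 0.3241] 0.0019
```

View pics/w15.png

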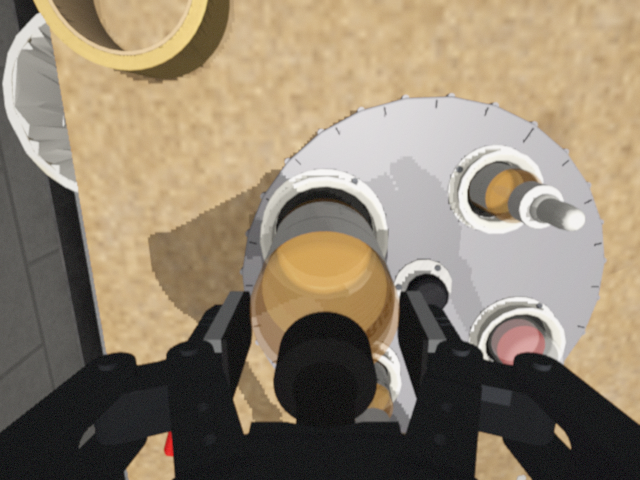

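Wrist view: amber is upright and lines up with the large cup at (323,230). The stopper bottle at (518,340) and the dropper at (505,190) are standing in their cups. Lowering.

Call:
play_rows(motion=[[0, 0.02, 0.25, 0, 45], [0, 0.02, 0.5, 0, 45], [0, 0.02, 0.7, 0, 45], [0, 0.02, 0.8, 0, 45], [0, 0.02, 0.83, 0, 45]])

```text
clock: 34.88
position: [0.5268, 0.3536, 0.108]
ee_rot: [0.0, 1.0, -0.0, -0.0]
contact_force: [-0.0, 0.4, -1.9]
width: 0.0557
gripper_force: 53.9
```

Call:
play_rows(motion=[[0, 0, 0, 0, 45], [0, 0, 0, 0, 45], [0, 0, 0, 0, 45]])

```text
clock: 35.25
position: [0.527, 0.3538, 0.1087]
ee_rot: [-0.0, 1.0, -0.0, 0.0]
contact_force: [0.2, 0.3, -1.2]
width: 0.0557
gripper_force: 53.9
```

Call:
play_rows(motion=[[0, 0, 0.02, 0, 45], [0, 0, 0.04, 0, 45], [0, 0, 0.05, 0, 45], [0, 0, 0.05, 0, 45]])

```text
clock: 35.75
position: [0.5269, 0.3536, 0.1064]
ee_rot: [0.0, 1.0, -0.0, -0.0]
contact_force: [-0.2, -0.1, -2.2]
width: 0.0558
gripper_force: 53.9
```

Call:
play_rows(motion=[[0, 0, 0.01, 0, 45], [0, 0, 0.02, 0, 45], [0, 0, 0.02, 0, 45]])

```text
clock: 36.12
position: [0.527, 0.3537, 0.1061]
ee_rot: [-0.0, 1.0, -0.0, 0.0]
contact_force: [-0.2, -0.3, 1.4]
width: 0.0557
gripper_force: 54.0
```

The force has turned upward, so it's on the floor. Releasing and backing off.

Call:
play_rows(motion=[[0, 0, 0, 0, 58], [0, 0, 0, 0, 66], [0, 0, 0, 0, 85], [0, 0, 0, 0, 85], [0, 0, 0, 0, 85]])

```text
clock: 36.75
position: [0.5269, 0.3537, 0.1056]
ee_rot: [0.0, 1.0, -0.0, 0.0]
contact_force: [-0.5, -0.5, 0.2]
width: 0.0851
gripper_force: 0.0
```

Call:
play_rows(motion=[[0, 0, -0.6, 0, 85], [0, 0, -1.7, 0, 85], [0, 0, -2.8, 0, 85], [0, 0, -3.9, 0, 85], [0, 0, -4.6, 0, 85]])

```text
clock: 37.38
position: [0.5274, 0.3539, 0.2924]
ee_rot: [-0.001, 1.0, -0.0, 0.002]
contact_force: [0.5, 0.7, -0.8]
width: 0.0846
gripper_force: 0.0
```

Call:
play_rows(motion=[[-0.5, 1.0, 0, 0, 85], [-1.0, 2.3, 0, 0, 85], [-1.5, 3.6, 0, 0, 85], [-1.5, 4.6, 0, 0, 85], [-1.5, 4.6, 0, 0, 85]])

```text
clock: 38.0
position: [0.4665, 0.1675, 0.2901]
ee_rot: [0.0, 1.0, -0.002, 0.0]
contact_force: [-0.7, 0.1, 1.0]
width: 0.0852
gripper_force: 0.0
```

```bash
python3 - <<'E'
from h import *
d=grab('top','t16'); i=cv2.imread('pics/t16.png'); cv2.imwrite('pics/c16.png',cv2.resize(i[190:320,160:360],None,fx=4,fy=4,interpolation=cv2.INTER_CUBIC))
s=manip.get_state(); print(s['position'],s['clock'])
w=grab('wrist','w16')
for n,im in(('top',d),('wrist',w)):
    W,_=cloud(im)
    for k,c,r,z0,z1,h in [('amber',(.527,.3537),.0285,.06,.118,.186),('stop',(.4478,.2185),.019,.05,.07,.086),('d1',(.5555,.248),.015,.055,.085,.122),('d2',(.4195,.325),.015,.055,.085,.122)]:
        p=near(W,c,.04,z0,z1); q=near(W,c,.04,h-.02,h+.02)
        print(n,k,circ(p,c,r) if len(p)>20 else len(p), (q[:,2].max(),q[q[:,2]>q[:,2].max()-.006].mean(0).round(4)) if len(q) else 0)
E
python3 fit.py t16 w16
```

```text
[0.46684952 0.16901268 0.29006586] 38.05
top amber (array([0.52877645, 0.35629956]), np.float64(0.0006748084530427568)) 0
top stop 11 0
top d1 0 0
top d2 (array([0.41986093, 0.33078945]), np.float64(0.0016024714412887862)) (np.float64(0.1242716601049901), array([0.419 , 0.3279, 0.1213]))
wrist amber (array([0.52831558, 0.3539346 ]), np.float64(0.00044645969940108193)) (np.float64(0.1878876546850469), array([0.5284, 0.3521, 0.1848]))
wrist stop (array([0.44339439, 0.2203676 ]), np.float64(0.002739359739543234)) (np.float64(0.0887720210698578), array([0.4481, 0.2179, 0.0864]))
wrist d1 (array([0.55746439, 0.25029208]), np.float64(0.0016071392036511867)) (np.float64(0.12344213202046815), array([0.5565, 0.2474, 0.1205]))
wrist d2 (array([0.41866764, 0.3259595 ]), np.float64(0.0017365757825933432)) (np.float64(0.12242043355219728), array([0.4208, 0.323 , 0.1201]))
t16 amber 0
t16 stop 0
t16 dA 0
t16 dB 0
t16 disc ((0.4747024476528168, 0.28503113985061646), 0.1309385597705841) 0.028121105438763963
t16 L 54 [0.5259 0.3588] 0.0017
t16 M 50 [0.4481 0.2215] 0.0018
t16 s2 110 [0.42   0.3302] 0.0024
w16 amber 0
w16 stop 0
w16 dA 0
w16 dB 0
w16 disc ((0.4806972146034241, 0.28915083408355713), 0.1328997164964676) 0.028705597237683903
w16 L 1209 [0.5271 0.3537] 0.0023
w16 M 1000 [0.4478 0.2192] 0.0019
w16 s1 931 [0.5551 0.247 ] 0.0019
w16 s2 677 [0.4201 0.3261] 0.0025
```

View pics/c16.png

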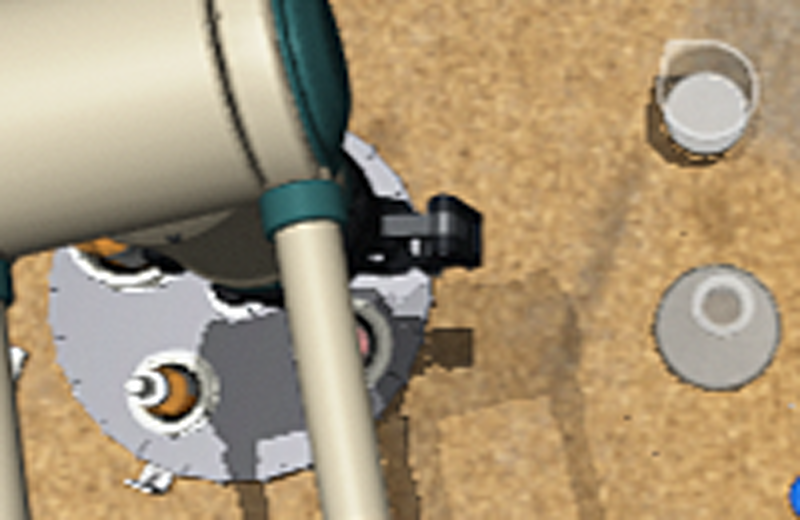

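All four tops sit at cup floor plus bottle height (about 0.188, 0.089, 0.123 and 0.122 m with a bias of about 2 mm), and all are within about 3 mm of their cup centres. In the crop, the beaker (705,110) and flask (718,325) are undisturbed. Handing in.

Call:
play_rows(motion=[[0, 0, 0, 0, 85], [0, 0, 0, 0, 85], [0, 0, 0, 0, 85]])

```text
clock: 38.48
position: [0.4669, 0.1703, 0.2895]
ee_rot: [0.0, 1.0, 0.001, -0.0]
contact_force: [-0.3, -0.0, 1.4]
width: 0.0848
gripper_force: 0.0
```

```bash
python3 -c "
from rig import manip
print(manip.sign_off())"
```

```text
the job is handed in; nothing more can be done
None
```

I set all four bottles down upright in their matching cups, left the beaker and flask untouched, and handed the job in at about 38 s; the hand-in returned no verdict.

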